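# Fetch the drum from under the riser with the grabber

## Robot

A 7-joint arm with a two-finger parallel gripper is mounted at the origin on a cart in front of the work surface, level with it; the furniture and walls round the work are solid. World frame = base frame: x ahead of the robot, y to its left, z up, the work surface at z = 0. Lengths are in m, angles in rad, forces in N, time in s.
With the tool pointing down it reaches from about 0.425 to 0.925 m from the base axis. Payload 6.8 kg.
Tool frame: the origin (TCP) lies on the centre line of the jaws, within the pads' length; the fingertips stand bot.tip_reach ahead of it and the grasp point (between the pads) lies 3 mm ahead of it (bot.tip_reach is the distance from the TCP to the fingertips, in m); z points along the fingers, y is the line along which they close (so a half turn about z gives the same grasp; the last joint's range is limited). The gripper opens to 85 mm and grips with 20 to 120 N. Pads are 22 mm wide; open, the fingers measure 114 mm over their backs; the gripper's body (76 mm by 85 mm) begins 54 mm behind the grasp point. The pads swing forward as they close: fully open they stand 13 mm farther back than shut.
Start: joints at [1.069, 0.477, 0.022, 1.555, -0.011, 1.109, -0.083], TCP at [0.259, -0.623, 0.253] pointing down, gripper open.
Joint ranges: [-2.96, 2.96], [-0.34, 2.1], [-1.41, 1.46], [0.24, 2.44], [-1.37, 4.51], [0.17, 1.92], [-2.96, 2.96]. Speed limits (rad/s): [2.39, 2.39, 3.14, 3.14, 3.14, 3.14, 3.14].

## Interface

Orientations are given as a unit quaternion [w, x, y, z].
In Python, from station import bot gives the robot as it stands.
- The arm moves only by the tool jog_arm, never from a script. Its argument "deltas" is a list of rows, each a list of 7 numbers: the shift along the world's x, y, z in m, then the turn, a rotation vector about the world's x, y, z in rad, then the opening, from 0 (shut) to 1 (fully open). In form: [[x, y, z, rx, ry, rz, grip], ...]. A call has 1 to 10 rows; each row shifts and turns the commanded pose from where the row before left it; what a row does not reach is not made up. A row lasts 1/10 s, in which the tool goes at most 50 mm and 8.59 degrees, less where a joint would pass 70% of its speed; a pose out of reach is approached as far as the arm can. A call with a gripper value outside its range is refused whole. The fingers move at their own pace and stop on an object; "newtons" is the grip in N (left out, the last holds). Time passes only in rows, so rows that do not move let the fingers close. It gives the time, the measured TCP pose, the force, the opening and the grip force at its end, in the units of the state.
- bot.get_obs(): the state, without advancing time (a new reading comes with each control period).
- bot.read_camera(name): name is "side" or "top" or "wrist"; returns a dict with "img" (400x640x3 uint8, red, green, blue), "K" (3x3 intrinsics, pixels), "eye" and "attitude" of the camera in the world. Camera axes: x right, y down, z forward; pixel columns grow to the right and rows downward; lengths in m; the calibration is good to about 2 mm. A picture is of the moment at which its call begins. There is no depth.
- bot.hand_in(): hands the job in; it is judged then, once.
The state is a dict: "t": time; "q": joint angles; "joint_vel": joint speeds; "joint_torque": joint torques, N m; "eef_pos": TCP position; "tool_rot": TCP orientation; "contact_force": force on the tool from outside, world axes, zero at the start; "torque": the same for the moment, N m; "gripper_width": opening from 0.0 (shut) to 1.0 (fully open); "grasp_force": force on a finger pad.
Only numpy, scipy, OpenCV 4.12 (cv2) and the standard library are available. Lean on these libraries where they do the work, as an engineer would, in place of code of your own. Each camera call takes 0.05 s, during which the arm holds its last target. There are 200 camera calls.

## Task

A small round drum of chocolates has slid under the low display riser, behind the jar that stands at its mouth. Set the jar aside, then use the squeeze-handled grabber to grip the drum where it is, gently so that the paper is not crushed, and draw it upright right out from under the riser without touching it with the gripper. Let the drum go on the open counter in front of the riser, set the grabber down on the counter clear of it, and put the jar back where it stood.

Things in the scene. Friction and masses are not known exactly. Their poses are not given: they have to be found in the camera images.
- riser_mouth (a point): low dark wooden riser, fixed, slantwise at the back left: 210 mm wide, 150 mm deep, top 72 mm high, 8 mm side walls and a back wall (inner face 140 mm behind the front edge), open in front with a gap 60 mm high. A spool and a cup of sticks stand on it, 45 mm or more behind the edge. Point: middle of the front edge at counter level; x points into the gap, y left along the edge, z up
- drum_center (a point): round paper drum, 73 mm diameter, 44 mm high, about 0.14 kg, standing upright on the counter under the riser, its centre 65 to 85 mm behind the riser's front edge. The point is its centre, 22 mm up; z is its upright axis
- jar_center (a point): glass jar of spread with black lid, 62 mm diameter, 78 mm high, 0.29 kg, standing on the counter at the riser's mouth, in line with the drum to within 6 mm sideways. The point is its centre, 39 mm up; z is its upright axis
- grabber_grip (a point): where to hold the grabber: midway between the two handle plates, 82 mm above its underside, 26 mm below the plates' top. Grip across the plates, along the grabber's y. x points along the grabber to the jaws, y left, z up
- grabber_bite (a point): point midway between the jaws, 166 mm ahead of the handle point, 22 mm above the underside: the drum's centre belongs here. A rubber nose pad 36 mm behind it meets the drum when that is fully between the jaws. At rest the jaws are 114 mm apart inside (101 mm at the tips), 126 mm outside; the tips reach 37 mm ahead of this point. Jaws are 18 mm high
- grabber_trigger (a joint): trigger travel in m: 0 at rest, 0.024 fully squeezed, towards the fixed plate against a spring (10 N rising to 20 N). It swings both jaws shut, 15 rad per m; they meet the drum at about 0.016. Squeezed 3 to 4 mm the grabber can be carried with jaws still open wider than the drum. Once they bite, each jaw presses with about a third of the squeeze beyond the spring; over 25 N crushes the drum
- grabber: hand grabber (reacher) standing on two skids, 0.27 kg, 255 mm long, balanced at the handle. Handle at the rear: two upright plates side by side, 34 mm long, tops 108 mm above the counter, leaning back 0.3 rad (17 degrees), outer faces 56 mm apart at rest. The left plate is fixed, the right one is the trigger. Origin on its underside below the handle point; x points to the jaws, y left, z up
- grabber_left_jaw: the grabber's left jaw; origin at its pivot, 75 mm ahead of the handle
- grabber_right_jaw: the grabber's right jaw; origin at its pivot, 75 mm ahead of the handle
- drum: the drum; origin at the centre of its underside, z up
- jar: the jar; origin at the centre of its underside, z up
- seal_press: dark red hand press, fixed, at the left front, about 0.2 m tall with a lever rising to the left: keep the gripper clear of it. Origin on the counter; its base reaches 141 mm ahead and 34 mm behind along its x, 38 mm to either side
- easel_truffle: fixed rack of white truffle boxes behind the middle of the counter, up to 195 mm high; it reaches 125 mm towards the robot and 140 mm left and right of its origin: keep tool and gripper clear
- stand_violet: fixed stand with violet gift boxes behind on the right, about 140 mm high; it reaches 155 mm towards the robot and 150 mm left and right of its origin
Mind the look-alikes: they are no part of the job. Leave any blue look-alike of the jar alone.

How it is judged:
By the outcome, as a careful person would: the job done as asked, in the order asked, and still so for the second after the job is handed in, with the robot touching nothing.
It also fails if it takes over 72 s, if anything falls off the work surface, if the arm or the gripper's body presses on something with over 40 N, if the wrist force passes 120 N, or if a joint passes its speed limit or range.

## Working session

There is one attempt and no reset: what is moved stays moved. The work goes in short steps, Python scripts to look and compute and a tool call to move; the robot and the scene stay as the last step left them, time stands still between calls to the robot, and variables do not carry over. Pictures are saved under pics/ and viewed, at most 10 in all, crops included, and the job is handed in when it is done.

Besides the shell and the picture viewer there is one more tool, called after ">>>" as a command line: name --pt "numbers of a row" for each row, then --argument value for the rest. jog_arm: Moves the arm, as the interface text tells. Its arguments: {"type":"object","properties":{"deltas":{"type":"array"},"newtons":{"type":"number"}},"required":["deltas"]}

```bash
mkdir -p pics; ls
cat > h.py <<'E'
import numpy as np, cv2
from scipy.spatial.transform import Rotation as R
from station import bot
def cam(n):
    c=bot.read_camera(n); return c
def att(c):
    a=np.array(c["attitude"],float)
    return a if a.shape==(3,3) else R.from_quat(a[[1,2,3,0]]).as_matrix()
def ray(c,u,v):
    d=att(c)@np.linalg.solve(np.array(c["K"]),[u,v,1.]); return np.array(c["eye"],float),d
def onz(c,u,v,z):
    e,d=ray(c,u,v); return e+d*(z-e[2])/d[2]
def proj(c,p):
    q=att(c).T@(np.array(p)-np.array(c["eye"])); q=np.array(c["K"])@q; return q[:2]/q[2]
def save(n,c): cv2.imwrite("pics/"+n+".png",c["img"][:,:,::-1])
E
python3 - <<'E'
from h import *
import pickle
for n in("top","side"):
    c=cam(n); save(n+"0",c); pickle.dump(c,open(n+".pkl","wb")); print(n,c["eye"],c["attitude"],c["K"])
print(bot.tip_reach,bot.get_obs())
E
```

```text
pics
top [ 0.29448897 -0.02670664  1.54713676] [ 0.06184769 -0.70248503  0.7058001  -0.06734877] [[464.09009269   0.         326.3586485 ]
 [  0.         464.09009269 203.05760084]
 [  0.           0.           1.        ]]
side [ 0.52963688 -1.16732493  1.00991735] [-0.42626159  0.90395286 -0.03395471  0.00416597] [[520.16351943   0.         311.38305576]
 [  0.         520.16351943 205.48445469]
 [  0.           0.           1.        ]]
0.022 {'t': 0.1, 'q': array([ 1.06889756,  0.47769883,  0.02237937,  1.55634585, -0.01150413,
        1.10930587, -0.08308808]), 'joint_vel': array([ 9.40492412e-04, -1.52669566e-03, -2.43001348e-03, -3.68896803e-03,
       -3.60261185e-04,  6.54623088e-06, -1.86505381e-04]), 'joint_torque': array([ 3.57787671e-03, -5.97775412e+01,  1.61308408e+00, -2.81956011e+01,
        1.27566716e-02,  5.03339790e-03, -6.27073996e-05]), 'eef_pos': array([ 0.25877933, -0.62288779,  0.25243894]), 'tool_rot': array([-7.83496600e-04,  9.80677777e-01,  1.95628307e-01, -2.23030205e-04]), 'contact_force': array([0.0724022 , 0.03295375, 0.17814719]), 'torque': array([-0.01595604, -0.00112059, -0.00848274]), 'grasp_force': 0.0, 'gripper_width': 1.0018725728150089}
```

View pics/top0.png

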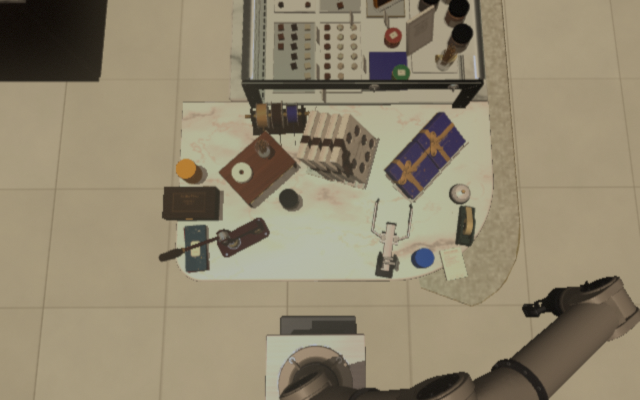

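View pics/side0.png

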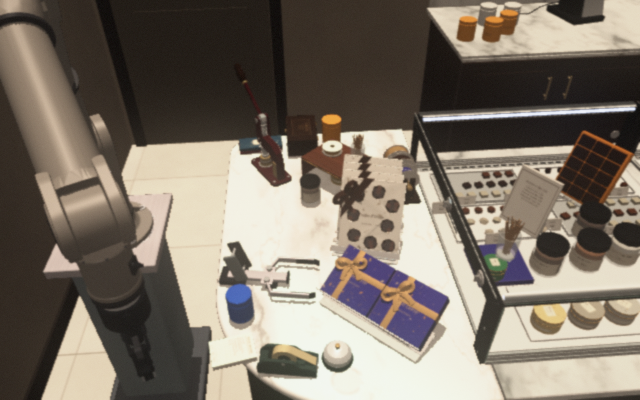

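The top view shows the riser at about (258,170), with the black-lidded jar at (290,199) in front of its lower-right edge. The grabber is at (390,245) with its jaws pointing up. Things that could be taken for the jar are the blue jar (423,258) and the orange jar (187,169). The black lid at the mouth matches the description, so I choose (290,199) and check it in a crop.

Run:
```python
from h import *
import pickle
c=pickle.load(open("top.pkl","rb")); s=pickle.load(open("side.pkl","rb"))
a=cv2.resize(c["img"][120:290,200:450],(800,544),interpolation=cv2.INTER_CUBIC)
cv2.imwrite("pics/a.png",a[:,:,::-1])
b=cv2.resize(s["img"][125:325,200:440],(720,600),interpolation=cv2.INTER_CUBIC)
cv2.imwrite("pics/b.png",b[:,:,::-1])
print(onz(c,290,199,.078),onz(c,390,245,.02), proj(c,[.5,0,0]),proj(c,[.4,0,0]))
for uv in [(182,103),(490,103),(300,279),(200,279)]: print(uv,onz(c,*uv,0))
```

```text
[0.58008066 0.07818575 0.078     ] [ 0.43566038 -0.24833897  0.02      ] [314.70478436 226.74697701] [314.7292166  256.65449189]
(182, 103) [0.94125062 0.46705681 0.        ]
(490, 103) [ 0.93872066 -0.62096824  0.        ]
(300, 279) [0.32704887 0.04850208 0.        ]
(200, 279) [0.328765   0.37679983 0.        ]
```

View pics/a.png

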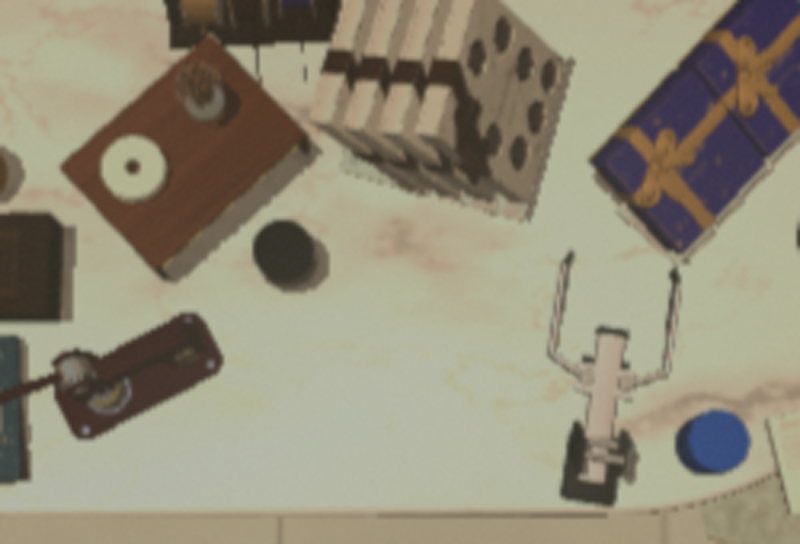

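View pics/b.png

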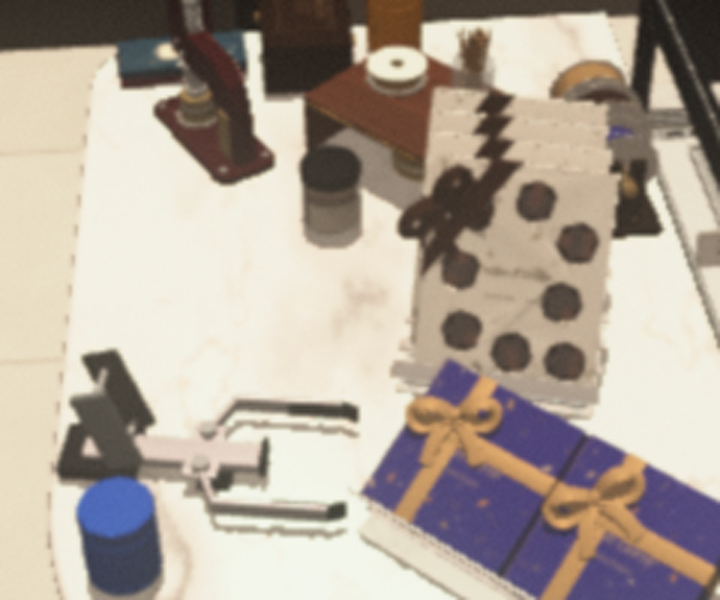

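The crops confirm it: the black-lid glass jar is at (280,250) in the top crop, right at the riser's mouth. The riser top corners are at about (62,167), (209,37), (317,150) and (165,275). The grabber's jaw tips are at (570,255) and (675,270), and its handle is at about (597,465).

Run:
```python
from h import *
import pickle
c=pickle.load(open("top.pkl","rb")); s=pickle.load(open("side.pkl","rb"))
P=lambda X,Y,z: onz(c,200+(X+.5)/3.2-.5,120+(Y+.5)/3.2-.5,z)
S=lambda X,Y,z: onz(s,200+(X+.5)/3-.5,125+(Y+.5)/3-.5,z)
# riser top by colour
im=c["img"]; hsv=cv2.cvtColor(im,cv2.COLOR_RGB2HSV)
print("wood hsv",hsv[185,255],hsv[165,240])
m=cv2.inRange(hsv,(0,80,40),(15,255,140)); m[:128]=0;m[208:]=0;m[:,:215]=0;m[:,302:]=0
cn=max(cv2.findContours(m,0,2)[0],key=cv2.contourArea)
w=np.array([onz(c,*p[0],.072)[:2] for p in cn],np.float32)
r=cv2.minAreaRect(w); print(r); print(cv2.boxPoints(r))
for n,p in dict(A=(62,167),B=(209,37),C=(312,142),D=(163,274)).items(): print(n,P(*p,.072)[:2])
print("jar top",P(281,250,.078), "side",S(330,168,.078), "side bottom front",S(332,245,0))
m=cv2.inRange(im,(0,0,0),(75,75,75)); m[:185]=0;m[212:]=0;m[:,:275]=0;m[:,306:]=0
mm=cv2.moments(m,True); print("lid", mm["m00"],onz(c,mm["m10"]/mm["m00"],mm["m01"]/mm["m00"],.078))
t1=P(570,258,.031);t2=P(675,274,.031);n=P(612,330,.03);print("tips",t1,t2,"nose",n)
print("rear",P(563,495,.0),P(612,502,.0),"platetops",P(573,428,.108),P(627,438,.108))
print("side tips",S(350,413,.022),S(338,511,.022), "plates tops",S(100,357,.108),S(88,395,.108))
```

```text
wood hsv [ 11 126  91] [ 29  49 178]
((0.688788652420044, 0.1874881386756897), (0.1559046506881714, 0.2081955224275589), 43.06208419799805)
[[0.5607586  0.21031836]
 [0.70291257 0.05820772]
 [0.8168187  0.16465792]
 [0.67466474 0.31676856]]
A [0.67255865 0.31118672]
B [0.81112732 0.16382122]
C [0.69806965 0.05617631]
D [0.56110942 0.20547737]
jar top [0.58411585 0.08637799 0.078     ] side [0.58549504 0.07712055 0.078     ] side bottom front [0.58406298 0.05109196 0.        ]
lid 287.0 [0.58095562 0.08248087 0.078     ]
tips [ 0.58371626 -0.21054656  0.031     ] [ 0.56636249 -0.31927522  0.031     ] nose [ 0.50809909 -0.25211118  0.03      ]
rear [ 0.34090991 -0.20072392  0.        ] [ 0.33351786 -0.25107569  0.        ] platetops [ 0.40167596 -0.19983568  0.108     ] [ 0.39179409 -0.25179445  0.108     ]
side tips [ 0.58396698 -0.20764429  0.022     ] [ 0.56604254 -0.31835124  0.022     ] plates tops [ 0.37524542 -0.20834048  0.108     ] [ 0.36774169 -0.2525522   0.108     ]
```

Estimates: riser mouth (0.630, 0.133) with yaw 0.75, jar (0.583, 0.081), grabber handle (0.375, -0.232) with yaw -0.16. I'm moving above the jar.

>>> jog_arm --pt "0.018 0.039 0.012 0 0 0.02 1" --pt "0.018 0.039 0.012 0 0 0.02 1" --pt "0.018 0.039 0.012 0 0 0.02 1" --pt "0.018 0.039 0.012 0 0 0.02 1" --pt "0.018 0.039 0 0 0 0.02 1" --pt "0.018 0.039 0 0 0 0.02 1" --pt "0.018 0.039 0 0 0 0.02 1" --pt "0.018 0.039 0 0 0 0.02 1" --pt "0.018 0.039 0 0 0 0.02 1" --pt "0.018 0.039 0 0 0 0.02 1"

```text
t: 1.1
eef_pos: [0.4392, -0.2316, 0.3011]
tool_rot: [-0.0, 0.956, 0.293, -0.0]
contact_force: [0.7, -0.0, 0.9]
gripper_width: 1.001
grasp_force: 0.0
```

>>> jog_arm --pt "0.018 0.039 0 0 0 0.02 1" --pt "0.018 0.039 0 0 0 0.02 1" --pt "0.018 0.039 0 0 0 0.02 1" --pt "0.018 0.039 0 0 0 0.02 1" --pt "0.018 0.039 0 0 0 0.02 1" --pt "0.018 0.039 0 0 0 0.02 1" --pt "0.012 0.039 0 0 0 0.02 1" --pt "0 0.039 -0.03 0 0 0.02 1" --pt "0 0 -0.03 0 0 0 1" --pt "0 0 0 0 0 0 1"

```text
t: 2.1
eef_pos: [0.5561, 0.0791, 0.2372]
tool_rot: [-0.001, 0.929, 0.369, -0.004]
contact_force: [0.1, -1.3, -0.0]
gripper_width: 1.0
grasp_force: 0.0
```

Run:
```python
from h import *
c=cam("wrist"); save("w1",c); o=bot.get_obs(); print(o["eef_pos"],o["tool_rot"],c["eye"]); print(att(c))
for n,p in dict(jartop=(.5825,.081,.078),mouth=(.63,.133,.072),D=(.561,.206,.072)).items(): print(n,proj(c,p))
```

```text
[0.55757841 0.07805168 0.23951574] [-3.38165310e-04  9.29748008e-01  3.68187986e-01 -2.47681850e-03] [0.60542684 0.12538063 0.35728558]
[[ 0.68642211 -0.69864475 -0.20179248]
 [-0.72718711 -0.66130426 -0.18405321]
 [-0.00485842  0.27307909 -0.96197932]]
jartop [337.90443059 162.34515365]
mouth [332.30472707  70.91049112]
D [202.5696952   71.05697473]
```

View pics/w1.png

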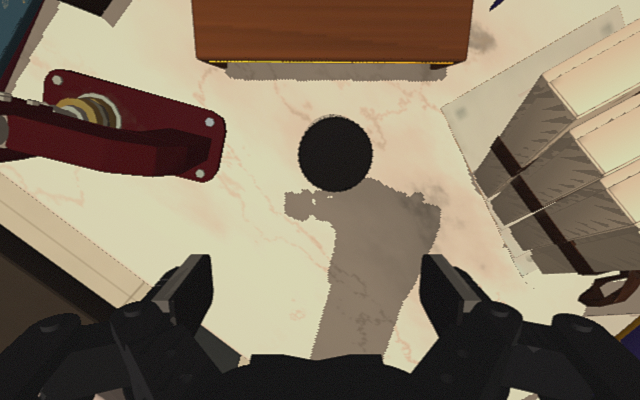

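The wrist view shows the lid centre at (335,153). The riser's front top edge runs from (196,61) to (473,63), the press is on the left and the easel on the right.

```bash
cat >> h.py <<'E'
def lid(c,lo=(0,0,0),hi=(60,60,60),box=(100,200,280,400)):
    y0,y1,x0,x1=box; m=np.zeros(c["img"].shape[:2],np.uint8); m[y0:y1,x0:x1]=cv2.inRange(c["img"],lo,hi)[y0:y1,x0:x1]
    k=max(cv2.findContours(m,0,2)[0],key=cv2.contourArea); return cv2.minEnclosingCircle(k)
E
python3 - <<'E'
from h import *
c=cam("wrist"); print(bot.get_obs()["eef_pos"])
(u,v),r=lid(c); print(u,v,r,"jar",onz(c,u,v,.078))
D=onz(c,196,61,.072);C=onz(c,473,63,.072);e=C-D;print(D,C,np.linalg.norm(e),"mid",(C+D)/2,"yaw",np.arctan2(e[0],-e[1]))
for p in [(224,122),(207,182),(58,152),(55,70)]: print("press",onz(c,*p,.01))
for p in [(442,105),(524,270)]: print("easel",onz(c,*p,0))
E
```

```text
[0.5588422  0.07767539 0.24122494]
332.0 154.5 37.1652717590332 jar [0.58562379 0.0874937  0.078     ]
[0.56525332 0.21386803 0.072     ] [0.71112159 0.05639493 0.072     ] 0.2146516496398974 mid [0.63818745 0.13513148 0.072     ] yaw 0.7471601883324652
press [0.53075646 0.17845408 0.01      ]
press [0.47161812 0.15297347 0.01      ]
press [0.39282777 0.28201452 0.01      ]
press [0.45832869 0.3259334  0.01      ]
easel [0.6907892  0.03162544 0.        ]
easel [ 0.63476231 -0.17365155  0.        ]
```

>>> jog_arm --pt "0.014 0.004 -0.016 0 0 0 1" --pt "0.013 0.003 -0.03 0 0 0 1" --pt "0 0 -0.03 0 0 0 1" --pt "0 0 -0.03 0 0 0 1" --pt "0 0 -0.03 0 0 0 1" --pt "0 0 -0.03 0 0 0 1" --pt "0 0 -0.02 0 0 0 1" --pt "0 0 -0.01 0 0 0 1" --pt "0 0 0 0 0 0 1" --pt "0 0 0 0 0 0 0.7" --newtons 30

```text
t: 3.2
eef_pos: [0.5874, 0.0854, 0.0468]
tool_rot: [0.0, 0.93, 0.368, 0.001]
contact_force: [0.4, -0.4, 0.2]
gripper_width: 0.86
grasp_force: 0.0
```

>>> jog_arm --pt "0 0 0 0 0 0 0.5" --pt "0 0 0 0 0 0 0.5" --pt "0 0 0 0 0 0 0.5" --pt "0 0 0 0 0 0 0.5" --pt "0 0 0 0 0 0 0.5"

```text
t: 3.7
eef_pos: [0.5873, 0.0858, 0.0472]
tool_rot: [0.0, 0.93, 0.368, 0.001]
contact_force: [-1.6, -0.5, 6.8]
gripper_width: 0.72
grasp_force: 32.7
```

>>> jog_arm --pt "0 0 0.02 0 0 0 0.5" --pt "0 0 0.025 0 0 0 0.5" --pt "-0.02 0 0 0 0 -0.02 0.5" --pt "-0.03 0 0 0 0 -0.03 0.5" --pt "-0.03 0.003 0 0 0 -0.03 0.5" --pt "-0.03 0.008 0 0 0 -0.03 0.5" --pt "-0.03 0.008 0 0 0 -0.03 0.5" --pt "-0.02 0.008 0 0 0 -0.03 0.5" --pt "-0.007 0.002 0 0 0 -0.03 0.5" --pt "0 0 0 0 0 0 0.5"

```text
t: 4.7
eef_pos: [0.4179, 0.1149, 0.0907]
tool_rot: [0.0, 0.962, 0.274, -0.0]
contact_force: [0.8, -0.2, -1.6]
gripper_width: 0.72
grasp_force: 34.4
```

>>> jog_arm --pt "0 0 -0.02 0 0 0 0.5" --pt "0 0 -0.015 0 0 0 0.5" --pt "0 0 -0.006 0 0 0 0.5" --pt "0 0 -0.003 0 0 0 0.5" --pt "0 0 0 0 0 0 0.5" --pt "0 0 0 0 0 0 0.5"

```text
t: 5.3
eef_pos: [0.4194, 0.1143, 0.047]
tool_rot: [0.0, 0.962, 0.273, 0.0]
contact_force: [-3.3, -1.2, 4.9]
gripper_width: 0.721
grasp_force: 34.8
```

>>> jog_arm --pt "0 0 0 0 0 0 1" --pt "0 0 0 0 0 0 1" --pt "0 0 0 0 0 0 1" --pt "0 0 0.03 0 0 0 1" --pt "0 0 0.045 0 0 0 1" --pt "0 0 0.045 0 0 0 1" --pt "0.015 -0.02 0.04 0 0 -0.06 1" --pt "0.015 -0.04 0.04 0 0 -0.08 1" --pt "0.015 -0.045 0 0 0 -0.08 1" --pt "0.015 -0.045 0 0 0 -0.08 1"

```text
t: 6.3
eef_pos: [0.4781, -0.0308, 0.2423]
tool_rot: [0.0, 0.992, 0.126, 0.002]
contact_force: [1.1, 0.3, -1.3]
gripper_width: 1.0
grasp_force: 0.0
```

>>> jog_arm --pt "0 -0.045 0 0 0 -0.08 1" --pt "0 -0.045 0 0 0 -0.08 1" --pt "-0.01 -0.04 0 0 0 -0.08 1" --pt "-0.02 -0.035 0 0 0 -0.08 1" --pt "-0.02 -0.02 0 0 0 -0.08 1" --pt "-0.02 -0.015 0 0 0 -0.013 1" --pt "0 0 0 0 0 0 1" --pt "0 0 0 0 0 0 1"

```text
t: 7.1
eef_pos: [0.4069, -0.2295, 0.2406]
tool_rot: [-0.0, 0.997, -0.08, 0.0]
contact_force: [-0.2, 0.3, -0.1]
gripper_width: 1.0
grasp_force: 0.0
```

Run:
```python
from h import *
import pickle
s=cam("side"); w=cam("wrist"); o=bot.get_obs(); print(o["t"],o["eef_pos"],o["tool_rot"])
pickle.dump((s,w),open("g.pkl","wb"))
a=cv2.resize(s["img"][130:230,270:370],(600,600),interpolation=cv2.INTER_CUBIC)
a=np.clip(a.astype(float)*1.5,0,255).astype(np.uint8)
cv2.imwrite("pics/s2.png",a[:,:,::-1]); save("w2",w)
```

```text
7.2 [ 0.4077776  -0.22870255  0.24064181] [-9.82659895e-05  9.96906101e-01 -7.86006332e-02  3.95271236e-04]
```

View pics/s2.png

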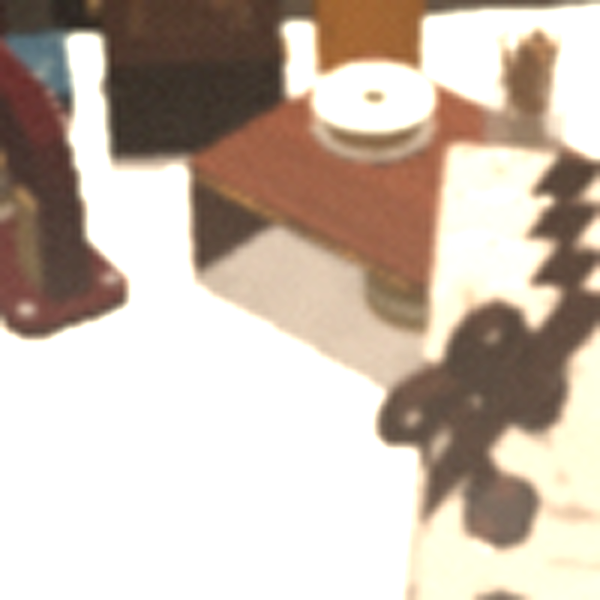

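View pics/w2.png

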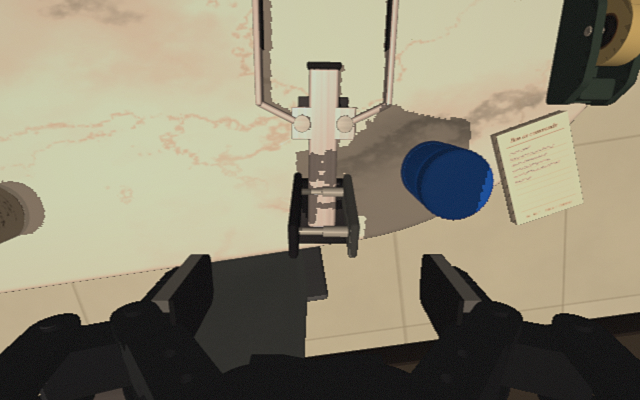

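Side crop: under the riser the drum's left silhouette is at x≈365, with its bottom at (405,325). The wrist view shows the jaw pivots at (302,123) and (346,123), and the nose end at (325,65). The handle plates' top rear corners are at (292,255) and (357,255), and the gripper is aligned with the handle.

Run:
```python
from h import *
import pickle
s,w=pickle.load(open("g.pkl","rb"))
q=lambda X,Y,z: onz(s,270+(X+.5)/6-.5,130+(Y+.5)/6-.5,z)
print("riser D bottom",q(196,283,0), "D top",q(190,163,.072))
rx=np.array([np.cos(.747),np.sin(.747)]);ry=np.array([-rx[1],rx[0]])
M=np.array([.634,.134])
# drum: tangent conditions in plan for given z=0 bottom point & left silhouette
e,d=ray(s,270+365.5/6-.5,130+300.5/6-.5); dh=d[:2]/np.linalg.norm(d[:2]); n=np.array([dh[1],-dh[0]]) # right of ray
b=q(410,328,0)[:2]
print("bottom pt",b)
# centre = e+ n*.0365 + t*dh ; bottom pt nearest to camera lies at distance .0365
c0=e[:2]+n*.0365; 
A=c0-b; B=A@dh; disc=B*B-(A@A-.0365**2); 
for t in (-B+np.sqrt(disc),):
    c=c0+t*dh; print("drum",c,"rel mouth",(c-M)@rx,(c-M)@ry)
print("jar rel",(np.array([.5873,.0858])-M)@rx,(np.array([.5873,.0858])-M)@ry)
pm=[onz(w,302,123,.035),onz(w,346,123,.035)];print("pivots",pm,np.mean(pm,0))
nn=onz(w,325,65,.035); print("nose",nn); v=nn-np.mean(pm,0); print("yaw",np.arctan2(v[1],v[0]))
y=pm[0]-pm[1]; print("yaw piv",np.arctan2(-y[0],y[1]))
l=onz(w,260,20,.03),onz(w,257,100,.03); r=onz(w,395,20,.03),onz(w,391,100,.03)
print([np.arctan2(*(a-b)[[1,0]]) for a,b in(l,r)])
for p in [(292,255),(357,255)]: print("plate",onz(w,*p,.108),onz(w,*p,0.))
```

```text
riser D bottom [0.5673329  0.20486119 0.        ] D top [0.56699671 0.21488195 0.072     ]
bottom pt [0.67912909 0.15372065]
drum [0.69477363 0.18669788] rel mouth 0.0803965503929226 -0.0026260296689135172
jar rel -0.06701425219319253 -0.0036359322033267167
pivots [array([ 0.45935365, -0.2246334 ,  0.035     ]), array([ 0.45297992, -0.26457622,  0.035     ])] [ 0.45616678 -0.24460481  0.035     ]
nose [ 0.50538591 -0.25303392  0.035     ]
yaw -0.16961131753109623
yaw piv -0.15823727080113714
[np.float64(-0.24211756937549267), np.float64(-0.1527233289914258)]
plate [ 0.36302741 -0.20300079  0.108     ] [ 0.31603559 -0.18739868  0.        ]
plate [ 0.35490752 -0.25382229  0.108     ] [ 0.30445282 -0.25989402  0.        ]
```

>>> jog_arm --pt "-0.014 -0.002 0 0 0 0 0.85" --pt "-0.014 -0.001 -0.019 0 0 0 0.85" --pt "0 0 -0.03 0 0 0 0.85" --pt "0 0 -0.03 0 0 0 0.85" --pt "0 0 -0.03 0 0 0 0.85" --pt "0 0 -0.03 0 0 0 0.85" --pt "0 0 -0.02 0 0 0 0.85" --pt "0 0 0 0 0 0 0.85" --pt "0 0 0 0 0 0 0.7" --pt "0 0 0 0 0 0 0.66" --newtons 40

```text
t: 8.2
eef_pos: [0.3794, -0.2326, 0.0825]
tool_rot: [0.0, 0.997, -0.079, 0.001]
contact_force: [-1.0, 0.8, 0.1]
gripper_width: 0.658
grasp_force: 0.4
```

>>> jog_arm --pt "0 0 0 0 0 0 0.62" --pt "0 0 0 0 0 0 0.62" --pt "0 0 0 0 0 0 0.62" --pt "0 0 0 0 0 0 0.62"

```text
t: 8.6
eef_pos: [0.3797, -0.2318, 0.083]
tool_rot: [-0.0, 0.997, -0.079, 0.001]
contact_force: [-0.6, 5.2, 6.2]
gripper_width: 0.625
grasp_force: 13.1
```

>>> jog_arm --pt "0 0 0.01 0 0 0 0.62" --pt "0 0 0.02 0 0 0 0.62" --pt "0.003 0 0.01 0 0 0.1 0.62" --pt "0.003 0 0 0 0 0.12 0.62" --pt "0.003 0.01 0 0 0 0.12 0.62" --pt "0.003 0.01 0 0 0 0.12 0.62" --pt "0.003 0.01 0 0 0 0.12 0.62" --pt "0.003 0.01 0 0 0 0.12 0.62" --pt "0.004 0.01 0 0 0 0.12 0.62" --pt "0.004 0.01 0 0 0 0.087 0.62"

```text
t: 9.6
eef_pos: [0.4051, -0.1727, 0.1227]
tool_rot: [0.001, 0.93, 0.367, 0.0]
contact_force: [0.8, -0.5, -1.9]
gripper_width: 0.624
grasp_force: 11.0
```

>>> jog_arm --pt "0.008 0.02 0 0 0 0 0.62" --pt "0.009 0.023 0 0 0 0 0.62" --pt "0.009 0.023 0 0 0 0 0.62" --pt "0.009 0.023 0 0 0 0 0.62" --pt "0.01 0.023 0 0 0 0 0.62" --pt "0 0.011 0 0 0 0 0.62" --pt "0 0 0 0 0 0 0.62" --pt "0 0 0 0 0 0 0.62"

```text
t: 10.4
eef_pos: [0.4492, -0.0506, 0.1217]
tool_rot: [0.0, 0.931, 0.365, -0.0]
contact_force: [-0.1, 0.0, -1.8]
gripper_width: 0.624
grasp_force: 11.0
```

Run:
```python
from h import *
import pickle
w=cam("wrist"); s=cam("side"); o=bot.get_obs(); print(o["t"],o["eef_pos"],o["tool_rot"],o["contact_force"],o["torque"],o["gripper_width"],o["grasp_force"])
pickle.dump((s,w),open("g2.pkl","wb"))
a=np.vstack([cv2.resize(w["img"],(480,300)),cv2.resize(s["img"][120:280,230:486],(480,300))])
cv2.imwrite("pics/w3.png",a[:,:,::-1])
for n,p in dict(drum=(.694,.186,.044),mouth=(.634,.134,.072)).items(): print(n,proj(w,p))
```

```text
10.5 [ 0.44919589 -0.05108686  0.12155141] [ 3.40387350e-04  9.31290539e-01  3.64276896e-01 -3.99446206e-04] [ 0.25181461 -0.65748323 -4.02550766] [-0.00606667  0.0117773   0.01563661] 0.6227701486670356 10.970782488584518
drum [ 295.63422593 -731.52981749]
mouth [ 286.49062627 -519.52793045]
```

View pics/w3.png

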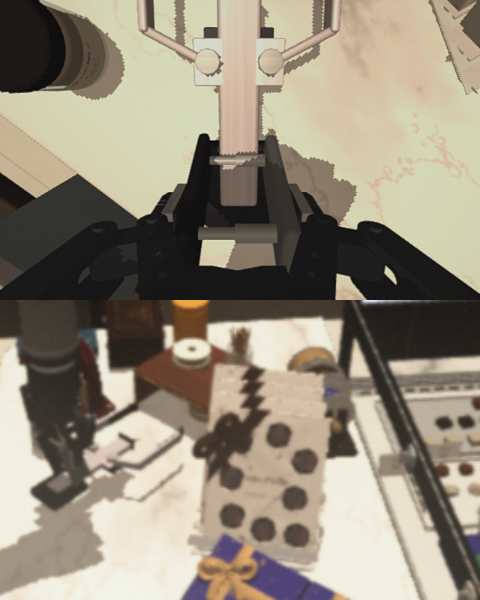

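The wrist view shows the grabber held level with its boom straight ahead, pivots at (276,82) and (360,82) in full-image pixels. The side view shows it approaching the riser with nothing in the way.

Run:
```python
from h import *
import pickle
s,w=pickle.load(open("g2.pkl","rb"))
T=np.array([.4492,-.0511]); 
th=2*np.arctan2(.3643,.9313); print("theta",th)
for z in(.065,.075):
    a,b=onz(w,207/.75,62/.75,z),onz(w,270/.75,62/.75,z); m=(a+b)/2; y=a-b
    print(z,a,b,np.linalg.norm(y),"yaw",np.arctan2(-y[0],y[1]))
    yaw=th; x=np.array([np.cos(yaw),np.sin(yaw)]); d=m[:2]-T
    print("pivot fwd",d@x,"lat",d@[-x[1],x[0]])
a=onz(w,238/.75,0,.075);b=onz(w,238/.75,140/.75,.075); print("boom yaw",np.arctan2(*(a-b)[[1,0]]))
x=np.array([np.cos(th),np.sin(th)]);y=np.array([-x[1],x[0]]);d=np.array([.694,.186])-T;print("drum fwd,lat",d@x,d@y)
```

```text
theta 0.7457487101020286
0.065 [0.49223124 0.01605967 0.065     ] [ 0.51989889 -0.01380518  0.065     ] 0.04071127140278636 yaw 0.7472262194124195
pivot fwd 0.07720927663804242 lat -0.0002190998537748596
0.075 [0.49255491 0.0148783  0.075     ] [ 0.51866132 -0.01330132  0.075     ] 0.03841399645155059 yaw 0.7472262194124196
pivot fwd 0.07664375842376749 lat -0.00015789387115018274
boom yaw 0.7483441743049329
drum fwd,lat 0.3407027699173242 0.008066757134241175
```

>>> jog_arm --pt "-0.003 0.003 -0.006 0 0 0 0.63" --pt "-0.002 0.003 -0.015 0 0 0 0.63" --pt "0 0 -0.015 0 0 0 0.63" --pt "0.014 0.013 0 0 0 0 0.63" --pt "0.022 0.02 0 0 0 0 0.63" --pt "0.022 0.02 0 0 0 0 0.63" --pt "0.008 0.008 0 0 0 0 0.63" --pt "0.008 0.008 0 0 0 0 0.63" --pt "0.008 0.008 0 0 0 0 0.63" --pt "0 0 0 0 0 0 0.63"

```text
t: 11.5
eef_pos: [0.5275, 0.0343, 0.0854]
tool_rot: [-0.0, 0.931, 0.366, 0.0]
contact_force: [-0.4, -0.4, -2.6]
gripper_width: 0.628
grasp_force: 10.7
```

Run:
```python
from h import *
s=cam("side"); o=bot.get_obs(); print(o["t"],o["eef_pos"],o["tool_rot"],o["contact_force"],o["torque"],o["gripper_width"],o["grasp_force"])
T=o["eef_pos"][:2];q=o["tool_rot"];th=2*np.arctan2(q[2],q[1]);x=np.array([np.cos(th),np.sin(th)]);y=np.array([-x[1],x[0]]);d=np.array([.694,.186])-T;print("drum fwd,lat",d@x,d@y)
a=cv2.resize(s["img"][140:230,270:370],(600,540),interpolation=cv2.INTER_CUBIC)
a=np.clip(a.astype(float)*1.5,0,255).astype(np.uint8)
cv2.imwrite("pics/s3.png",a[:,:,::-1])
```

```text
11.55 [0.52672167 0.03344    0.08532352] [-9.63417511e-06  9.30890839e-01  3.65297441e-01 -1.59032989e-04] [-0.58271381 -0.04577735 -2.38008884] [-0.05873132  0.02019306 -0.01983587] 0.6362277260235455 10.690103620290756
drum fwd,lat 0.2263910272312876 -0.0019225684551068794
```

View pics/s3.png

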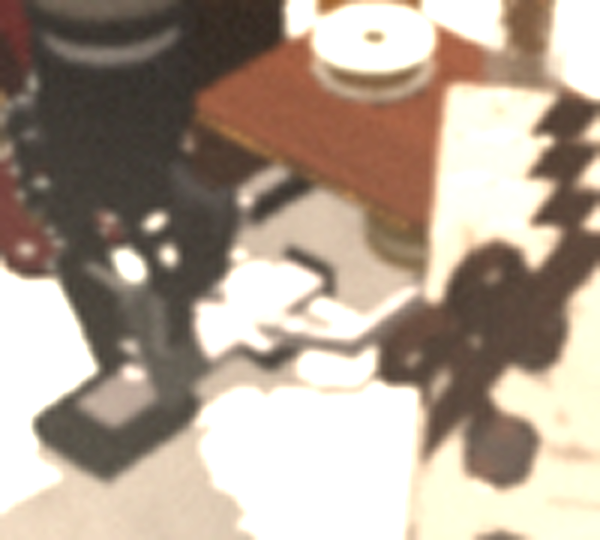

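The side crop shows the left jaw entering under the riser at (280,190), and the drum, still untouched, at (395,235).

>>> jog_arm --pt "0.007 0.006 0 0 0 0 0.63" --pt "0.007 0.006 0 0 0 0 0.63" --pt "0.006 0.005 0 0 0 0 0.63" --pt "0.006 0.005 0 0 0 0 0.63" --pt "0.005 0.005 0 0 0 0 0.63" --pt "0.005 0.005 0 0 0 0 0.63"

```text
t: 12.15
eef_pos: [0.5632, 0.066, 0.0854]
tool_rot: [-0.0, 0.931, 0.365, -0.0]
contact_force: [0.5, 0.3, -3.1]
gripper_width: 0.632
grasp_force: 10.7
```

>>> jog_arm --pt "0.003 0.002 0 0 0 0 0.63" --pt "0.003 0.002 0 0 0 0 0.63" --pt "0 0 0 0 0 0 0.63"

```text
t: 12.45
eef_pos: [0.569, 0.0696, 0.0854]
tool_rot: [0.0, 0.931, 0.365, -0.0]
contact_force: [-0.5, 0.6, -3.8]
gripper_width: 0.626
grasp_force: 10.7
```

>>> jog_arm --pt "0 0 0 0 0 0 0.58" --pt "0 0 0 0 0 0 0.54" --pt "0 0 0 0 0 0 0.51" --pt "0 0 0 0 0 0 0.49" --pt "0 0 0 0 0 0 0.47" --pt "0 0 0 0 0 0 0.46" --pt "0 0 0 0 0 0 0.46" --newtons 40

```text
t: 13.15
eef_pos: [0.5688, 0.0694, 0.0855]
tool_rot: [0.0, 0.931, 0.365, -0.0]
contact_force: [-0.6, -0.3, -2.3]
gripper_width: 0.467
grasp_force: 23.3
```

>>> jog_arm --pt "0 0 0 0 0 0 0.44" --pt "0 0 0 0 0 0 0.42" --pt "0 0 0 0 0 0 0.42" --pt "0 0 0 0 0 0 0.42" --newtons 38

```text
t: 13.55
eef_pos: [0.5687, 0.0695, 0.0856]
tool_rot: [0.0, 0.931, 0.365, -0.0]
contact_force: [-3.0, -0.1, 1.7]
gripper_width: 0.457
grasp_force: 38.7
```

>>> jog_arm --pt "-0.005 -0.005 0 0 0 0 0.42" --pt "-0.011 -0.01 0 0 0 0 0.42" --pt "-0.011 -0.01 0 0 0 0 0.42" --pt "-0.011 -0.01 0 0 0 0 0.42" --pt "-0.011 -0.01 0 0 0 0 0.42" --pt "-0.011 -0.01 0 0 0 0 0.42" --pt "-0.011 -0.01 0 0 0 0 0.42" --pt "-0.011 -0.01 0 0 0 0 0.42" --pt "-0.011 -0.01 0 0 0 0 0.42" --pt "-0.011 -0.01 0 0 0 0 0.42"

```text
t: 14.55
eef_pos: [0.4641, -0.0263, 0.0856]
tool_rot: [0.0, 0.931, 0.365, 0.0]
contact_force: [0.9, 1.4, 0.4]
gripper_width: 0.454
grasp_force: 39.4
```

Run:
```python
from h import *
s=cam("side"); o=bot.get_obs(); print(o["t"],o["eef_pos"],o["contact_force"],o["gripper_width"],o["grasp_force"])
w=cam("wrist")
a=np.vstack([cv2.resize(s["img"][130:240,240:416],(480,300)),cv2.resize(w["img"],(480,300))])
cv2.imwrite("pics/s4.png",a[:,:,::-1])
```

```text
14.6 [ 0.46226007 -0.02802815  0.08550348] [-2.78255432 -1.81910274  5.51742761] 0.450315044181175 40.39648354053497
```

View pics/s4.png

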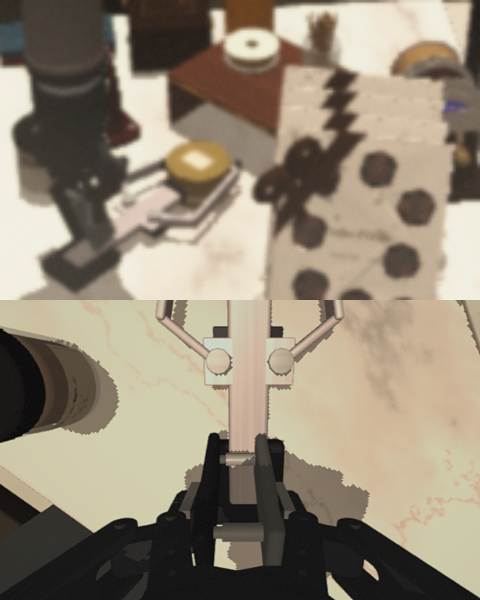

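The top half shows the gold drum upright in the jaws, clear of the riser. The wrist half shows the boom straight and the set-aside jar at left, untouched. I'm moving to the release spot.

>>> jog_arm --pt "-0.002 -0.008 0 0 0 0.02 0.42" --pt "-0.004 -0.015 0 0 0 0.035 0.42" --pt "-0.004 -0.015 0 0 0 0.035 0.42" --pt "-0.004 -0.015 0 0 0 0.035 0.42" --pt "-0.004 -0.015 0 0 0 0.04 0.42" --pt "-0.004 -0.015 0 0 0 0.04 0.42" --pt "-0.004 -0.015 0 0 0 0.04 0.42" --pt "-0.004 -0.015 0 0 0 0.04 0.42" --pt "-0.004 -0.015 0 0 0 0.04 0.42" --pt "-0.004 -0.015 0 0 0 0.03 0.42"

```text
t: 15.65
eef_pos: [0.4266, -0.1685, 0.0856]
tool_rot: [-0.0, 0.851, 0.525, 0.0]
contact_force: [1.7, 2.9, 1.8]
gripper_width: 0.452
grasp_force: 39.6
```

>>> jog_arm --pt "0 0 0 0 0 0 0.42" --pt "0 0 -0.001 0 0 0 0.42" --pt "0 0 0 0 0 0 0.46" --pt "0 0 0 0 0 0 0.49" --pt "0 0 0 0 0 0 0.52" --pt "0 0 0 0 0 0 0.56" --pt "0 0 0 0 0 0 0.6" --pt "0 0 0 0 0 0 0.63" --pt "0 0 0 0 0 0 0.63" --pt "0 0 0 0 0 0 0.63"

```text
t: 16.65
eef_pos: [0.4268, -0.1683, 0.0844]
tool_rot: [-0.0, 0.852, 0.524, 0.0]
contact_force: [-0.3, 0.0, -3.2]
gripper_width: 0.633
grasp_force: 10.7
```

```bash
cat >> h.py <<'E'
def blob(img,lo,hi,box):
    y0,y1,x0,x1=box; m=np.zeros(img.shape[:2],np.uint8); m[y0:y1,x0:x1]=cv2.inRange(cv2.cvtColor(img,cv2.COLOR_RGB2HSV),lo,hi)[y0:y1,x0:x1]
    k=max(cv2.findContours(m,0,2)[0],key=cv2.contourArea); return cv2.boundingRect(k),cv2.contourArea(k),cv2.minEnclosingCircle(k)
E
python3 - <<'E'
from h import *
o=bot.get_obs(); print(o["t"],o["eef_pos"],o["tool_rot"],o["contact_force"],o["torque"],o["gripper_width"],o["grasp_force"])
c=cam("top");s=cam("side")
for p in [(.5,-.02,.044),(.505,-.01,.044)]:
    for n,k in(("top",c),("side",s)):
        u,v=proj(k,p).astype(int); print(n,u,v,cv2.cvtColor(k["img"],cv2.COLOR_RGB2HSV)[v-12:v+13:4,u-12:u+13:4].tolist() if p[0]==.5 else"")
E
```

```text
16.65 [ 0.42681139 -0.1682653   0.0843889 ] [-1.53115453e-04  8.51723914e-01  5.23990793e-01  1.97518714e-05] [-0.32800447  0.02040287 -3.22694838] [-0.02940095  0.04634747  0.01463603] 0.6330222266126991 10.691346377134323
top 320 224 [[[33, 39, 190], [33, 36, 189], [29, 45, 169], [20, 117, 139], [20, 110, 144], [28, 49, 171], [23, 42, 97]], [[34, 34, 190], [26, 50, 164], [20, 134, 137], [20, 132, 139], [19, 132, 135], [19, 137, 136], [27, 44, 184]], [[34, 30, 190], [19, 132, 137], [19, 135, 138], [25, 70, 182], [27, 60, 186], [19, 133, 140], [19, 119, 139]], [[34, 32, 191], [20, 131, 136], [19, 127, 141], [23, 68, 187], [22, 78, 176], [19, 135, 138], [19, 120, 134]], [[29, 41, 187], [24, 65, 150], [19, 134, 139], [20, 131, 140], [19, 132, 141], [20, 133, 138], [23, 54, 81]], [[34, 33, 191], [34, 32, 190], [21, 81, 126], [19, 132, 129], [19, 126, 119], [19, 72, 103], [33, 28, 179]], [[21, 41, 131], [34, 28, 189], [35, 27, 190], [34, 28, 190], [35, 27, 188], [36, 27, 190], [32, 27, 168]]]
side 282 211 [[[24, 20, 241], [24, 17, 241], [25, 19, 241], [24, 20, 241], [24, 21, 241], [25, 18, 241], [24, 21, 241]], [[23, 30, 233], [24, 36, 172], [25, 19, 241], [23, 22, 240], [24, 29, 238], [24, 22, 239], [23, 21, 241]], [[16, 53, 82], [22, 41, 154], [20, 111, 193], [19, 133, 180], [19, 134, 179], [20, 138, 175], [19, 117, 186]], [[24, 38, 176], [21, 91, 201], [19, 133, 182], [24, 50, 240], [22, 51, 239], [20, 74, 230], [19, 137, 177]], [[18, 48, 166], [18, 94, 188], [20, 136, 178], [19, 125, 184], [20, 85, 216], [19, 120, 192], [20, 135, 176]], [[16, 38, 102], [15, 34, 105], [18, 105, 107], [19, 134, 168], [20, 134, 164], [19, 132, 164], [17, 112, 107]], [[19, 42, 66], [20, 37, 62], [17, 55, 65], [18, 83, 77], [18, 95, 91], [18, 100, 92], [18, 99, 93]]]
top 317 223 
side 284 209
```

>>> jog_arm --pt "-0.003 -0.006 0 0 0 0 0.63" --pt "-0.005 -0.01 0 0 0 0 0.63" --pt "-0.006 -0.012 0 0 0 0 0.63" --pt "-0.006 -0.012 0 0 0 0 0.63" --pt "-0.006 -0.012 0 0 0 0 0.63" --pt "-0.006 -0.012 0 0 0 0 0.63" --pt "-0.006 -0.011 0 0 0 0 0.63" --pt "0 0 0 0 0 0 0.63" --pt "0 0 0.025 0 0 0 0.63" --pt "0 0 0.035 0 0 0 0.63"

```text
t: 17.75
eef_pos: [0.3875, -0.2425, 0.1437]
tool_rot: [-0.002, 0.852, 0.524, -0.001]
contact_force: [0.8, -1.0, -2.3]
gripper_width: 0.629
grasp_force: 10.6
```

Run:
```python
from h import *
o=bot.get_obs(); print(o["t"],o["eef_pos"],o["contact_force"],o["gripper_width"],o["grasp_force"])
c=cam("top");s=cam("side")
r=blob(c["img"],(15,60,100),(27,255,200),(200,245,295,345)); print(r, onz(c,*r[2][0],.044))
r=blob(s["img"],(15,60,80),(27,255,255),(195,240,262,310)); print(r)
r=blob(c["img"],(100,120,40),(125,255,255),(240,275,405,445)); print("blue",r,onz(c,*r[2][0],.078))
```

```text
17.75 [ 0.38751315 -0.24254903  0.14374054] [ 0.83294355 -0.99678397 -2.31856945] 0.6291161751721821 10.638936907052994
((311, 211, 23, 23), 383.0, ((322.0, 222.5), 11.715475082397461)) [ 0.50803476 -0.02461058  0.044     ]
((274, 204, 25, 28), 446.0, ((286.2681579589844, 217.7997589111328), 14.537759780883789))Traceback (most recent call last):
  File "<stdin>", line 6, in <module>
  File "h.py", line 21, in blob
    k=max(cv2.findContours(m,0,2)[0],key=cv2.contourArea); return cv2.boundingRect(k),cv2.contourArea(k),cv2.minEnclosingCircle(k)
ValueError: max() iterable argument is empty
```

>>> jog_arm --pt "0 0.006 0 0 0 -0.08 0.63" --pt "0 0.005 0 0 0 -0.12 0.63" --pt "0 0 0 0 0 -0.12 0.63" --pt "0 0 0 0 0 -0.12 0.63" --pt "0 0 0 0 0 -0.12 0.63" --pt "0 0 0 0 0 -0.12 0.63" --pt "0 0 0 0 0 -0.12 0.63" --pt "-0.003 0 0 0 0 -0.12 0.63" --pt "-0.003 0 0 0 0 -0.12 0.63" --pt "-0.002 0 0 0 0 -0.12 0.63"

```text
t: 18.85
eef_pos: [0.3802, -0.232, 0.1436]
tool_rot: [-0.0, 1.0, -0.031, -0.001]
contact_force: [0.4, 0.2, -2.9]
gripper_width: 0.626
grasp_force: 10.7
```

>>> jog_arm --pt "0 0 0 0 0 -0.1 0.63" --pt "0 0 -0.015 0 0 0 0.63" --pt "0 0 -0.025 0 0 0 0.63" --pt "0 0 -0.013 0 0 0 0.63" --pt "0 0 -0.005 0 0 0 0.63" --pt "0 0 -0.003 0 0 0 0.63" --pt "0 0 0 0 0 0 0.63"

```text
t: 19.55
eef_pos: [0.3809, -0.2324, 0.0834]
tool_rot: [-0.0, 0.997, -0.078, -0.0]
contact_force: [-0.1, -0.3, -2.1]
gripper_width: 0.63
grasp_force: 10.7
```

Still carrying its weight, so I'm lowering a little more until it touches.

>>> jog_arm --pt "0 0 -0.001 0 0 0 0.63" --pt "0 0 -0.001 0 0 0 0.63" --pt "0 0 0 0 0 0 0.63"

```text
t: 19.85
eef_pos: [0.3815, -0.2328, 0.0824]
tool_rot: [0.0, 0.997, -0.079, 0.001]
contact_force: [-0.6, 1.8, 3.9]
gripper_width: 0.632
grasp_force: 11.1
```

>>> jog_arm --pt "0 0 0 0 0 0 0.7" --pt "0 0 0 0 0 0 0.85" --pt "0 0 0 0 0 0 0.85" --pt "0 0 0.02 0 0 0 0.85" --pt "0 0 0.035 0 0 0 0.85" --pt "0 0 0.045 0 0 0 1" --pt "0.01 0.02 0.03 0 0 0.05 1" --pt "0.02 0.04 0.02 0 0 0.07 1" --pt "0.02 0.045 0 0 0 0.07 1" --pt "0.02 0.045 0 0 0 0.07 1"

```text
t: 20.85
eef_pos: [0.4518, -0.0813, 0.2327]
tool_rot: [0.0, 0.999, 0.052, 0.001]
contact_force: [1.8, -1.9, -0.0]
gripper_width: 1.001
grasp_force: 0.0
```

>>> jog_arm --pt "0.01 0.045 0 0 0 0.07 1" --pt "0 0.045 0 0 0 0.07 1" --pt "-0.01 0.045 0 0 0 0.07 1" --pt "-0.015 0.035 0 0 0 0.08 1" --pt "-0.017 0.027 0 0 0 0.08 1" --pt "0 0 -0.03 0 0 0.08 1" --pt "0 0 -0.03 0 0 0 1" --pt "0 0 0 0 0 0 1" --pt "0 0 0 0 0 0 1"

```text
t: 21.75
eef_pos: [0.4187, 0.1145, 0.1717]
tool_rot: [-0.0, 0.962, 0.273, -0.001]
contact_force: [0.1, -0.3, 0.8]
gripper_width: 1.003
grasp_force: 0.0
```

Run:
```python
from h import *
o=bot.get_obs(); print(o["t"],o["eef_pos"],2*np.arctan2(o["tool_rot"][2],o["tool_rot"][1]),o["contact_force"])
w=cam("wrist");c=cam("top")
u,v=proj(w,(.4194,.1143,.078)); print("expect lid",u,v)
(a,b),r=lid(w,hi=(45,45,45),box=(max(int(v)-60,0),int(v)+60,int(u)-70,int(u)+70)); print(a,b,r,onz(w,a,b,.078))
r=blob(c["img"],(15,60,100),(27,255,200),(200,245,295,345)); print("drum",r, onz(c,*r[2][0],.044))
```

```text
21.75 [0.41869164 0.11445984 0.17169215] 0.5525987582706241 [ 0.06843682 -0.30353814  0.78262285]
expect lid 317.12945609691377 210.6316622768055
316.68670654296875 208.25677490234375 46.43691635131836 [0.42061366 0.11538576 0.078     ]
drum ((311, 211, 23, 24), 389.5, ((322.130126953125, 222.40411376953125), 11.80163860321045)) [ 0.50834919 -0.02503705  0.044     ]
```

>>> jog_arm --pt "0 0 -0.025 0 0 0 1" --pt "0 0 -0.035 0 0 0 1" --pt "0 0 -0.035 0 0 0 1" --pt "0 0 -0.02 0 0 0 1" --pt "0 0 -0.009 0 0 0 1" --pt "0 0 0 0 0 0 1" --pt "0 0 0 0 0 0 0.6" --pt "0 0 0 0 0 0 0.5" --pt "0 0 0 0 0 0 0.5" --pt "0 0 0 0 0 0 0.5" --newtons 30

```text
t: 22.85
eef_pos: [0.42, 0.1148, 0.0489]
tool_rot: [0.0, 0.962, 0.273, 0.001]
contact_force: [-0.0, 0.5, 6.1]
gripper_width: 0.719
grasp_force: 31.7
```

>>> jog_arm --pt "0 0 0 0 0 0 0.5" --pt "0 0 0.025 0 0 0 0.5" --pt "0.01 -0.002 0.025 0 0 0.02 0.5" --pt "0.03 -0.006 0 0 0 0.03 0.5" --pt "0.03 -0.006 0 0 0 0.03 0.5" --pt "0.03 -0.005 0 0 0 0.03 0.5" --pt "0.03 -0.005 0 0 0 0.03 0.5" --pt "0.03 -0.004 0 0 0 0.03 0.5" --pt "0.008 0 0 0 0 0.03 0.5" --pt "0 0 0 0 0 0 0.5"

```text
t: 23.85
eef_pos: [0.5881, 0.0859, 0.098]
tool_rot: [-0.0, 0.93, 0.367, 0.001]
contact_force: [-0.8, 0.1, -2.3]
gripper_width: 0.723
grasp_force: 35.2
```

Run:
```python
from h import *
import pickle
o=bot.get_obs(); print(o["t"],o["eef_pos"],2*np.arctan2(o["tool_rot"][2],o["tool_rot"][1]),o["contact_force"],o["gripper_width"],o["grasp_force"])
```

```text
23.85 [0.58813524 0.08586707 0.09795242] 0.7512075952260695 [-0.76779692  0.10895602 -2.27955232] 0.7234602823718578 35.168511271476746
```

>>> jog_arm --pt "0 0 -0.02 0 0 0 0.5" --pt "-0.001 0 -0.016 0 0 0 0.5" --pt "0 0 -0.008 0 0 0 0.5" --pt "0 0 -0.004 0 0 0 0.5" --pt "0 0 -0.001 0 0 0 0.5" --pt "0 0 0 0 0 0 0.5" --pt "0 0 0 0 0 0 0.5"

```text
t: 24.55
eef_pos: [0.5858, 0.0867, 0.0491]
tool_rot: [0.0, 0.93, 0.368, 0.0]
contact_force: [-2.8, -0.1, 2.3]
gripper_width: 0.719
grasp_force: 35.4
```

>>> jog_arm --pt "0 0 0 0 0 0 1" --pt "0 0 0 0 0 0 1" --pt "0 0 0 0 0 0 1" --pt "0 0 0.025 0 0 0 1" --pt "0 0 0.04 0 0 0 1" --pt "0 0 0.04 0 0 0 1" --pt "-0.013 -0.003 0.04 0 0 0 1" --pt "-0.014 -0.004 0.048 0 0 0 1" --pt "0 0 0 0 0 0 1" --pt "0 0 0 0 0 0 1"

```text
t: 25.55
eef_pos: [0.5595, 0.0794, 0.2429]
tool_rot: [0.001, 0.93, 0.367, 0.002]
contact_force: [-0.3, 0.3, 0.0]
gripper_width: 1.001
grasp_force: 0.0
```

Run:
```python
from h import *
import pickle
o=bot.get_obs(); print(o["t"],o["eef_pos"],2*np.arctan2(o["tool_rot"][2],o["tool_rot"][1]))
w=cam("wrist"); w0=cv2.imread("pics/w1.png")[:,:,::-1]
def cen(im,m0):
    m=np.zeros(im.shape[:2],np.uint8);m[100:200,280:400]=cv2.inRange(im,(0,0,0),(60,60,60))[100:200,280:400]
    k=max(cv2.findContours(m,0,2)[0],key=cv2.contourArea); (a,b),_,_=cv2.fitEllipse(k); return a,b
a=cen(w["img"],0);b=cen(w0,0)
print("now",a,onz(w,*a,.078))
# first picture: taken at pose in log
w0c=dict(w); w0c["eye"]=np.array([0.60542684,0.12538063,0.35728558]); w0c["attitude"]=np.array([[0.68642211,-0.69864475,-0.20179248],[-0.72718711,-0.66130426,-0.18405321],[-0.00485842,0.27307909,-0.96197932]])
print("before",b,onz(w0c,*b,.078))
for p in [(196,61),(473,63)]: print("riser corner w1",onz(w0c,*p,.072))
```

```text
25.55 [0.55946823 0.0794454  0.24287968] 0.752393403760344
now (330.4783020019531, 159.35850524902344) [0.58481864 0.08662333 0.078     ]
before (334.8853759765625, 154.02394104003906) [0.5856661  0.08749662 0.078     ]
riser corner w1 [0.5632597  0.21419586 0.072     ]
riser corner w1 [0.70813672 0.05846989 0.072     ]
```

Run:
```python
from h import *
import pickle
s=cam("side"); s0=pickle.load(open("side.pkl","rb"))
r=blob(s["img"],(15,60,80),(27,255,255),(195,240,262,310)); print("drum side",r)
d=cv2.absdiff(s["img"],s0["img"]).max(2)
print("grabber/blue area diff frac",(d[240:325,220:330]>40).mean(),"blue",(d[285:325,226:254]>40).mean(),"riser/jar", (d[170:210,298:325]>40).mean())
print(bot.get_obs()["contact_force"],bot.get_obs()["t"]); bot.hand_in()
```

```text
drum side ((274, 204, 25, 28), 557.5, ((286.0, 217.5), 14.603181838989258))
grabber/blue area diff frac 0.09647058823529411 blue 0.005357142857142857 riser/jar 0.041666666666666664
[-0.53224112 -0.14966273 -0.19214524] 25.65
the job is handed in; nothing more can be done
```

The job is handed in at 25.7 s: the drum is standing upright on the open counter in front of the riser, the grabber is back on the counter about where it started and clear of the drum, and the jar is within about 1 mm of where it stood.

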